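Switch on the lathe circuits in order

TASK

Get the lathe ready to run from the grey push-button boxes on the bench: press the blue button (extractor) first, then the yellow one (work light), then the green one (lathe drive), each lightly with the fingertips until it is fully in and stays in. Do not touch the red stop button or its box, do not lift or shift any of the boxes, and leave the things standing between them where they are.

Things in the scene. Friction and masses are not known exactly. Their poses are not given: they have to be found in the camera images.
- blue_box: grey push-button box with a blue button on top, loose on the bench, about 0.5 kg: housing 64 x 64 mm, 43 mm high, with a dark steel collar 42 mm across up to 48 mm; origin at the centre of its underside, z up, x and y along its sides
- blue_button (a joint): travel of the blue button in m: 0 = out (at the start), 0.008 = fully in. It takes about 3 N to move, does not spring back and stays where it is left. Once it is fully in, its sprung cap gives up to 4 mm more (about 5 N rising to 11 N; this part springs back), then it is hard
- blue_top (a point): centre of the top face of the blue button's cap, flat and round, 34 mm across; it moves with the button: 71 mm above the bench when out, 63 mm when fully in. It is pressed straight down
- yellow_box: grey push-button box with a yellow button on top, loose on the bench, about 0.5 kg: housing 64 x 64 mm, 43 mm high, with a dark steel collar 42 mm across up to 48 mm; origin at the centre of its underside, z up, x and y along its sides
- yellow_button (a joint): travel of the yellow button in m: 0 = out (at the start), 0.008 = fully in. It takes about 3 N to move, does not spring back and stays where it is left. Once it is fully in, its sprung cap gives up to 4 mm more (about 5 N rising to 11 N; this part springs back), then it is hard
- yellow_top (a point): centre of the top face of the yellow button's cap, flat and round, 34 mm across; it moves with the button: 71 mm above the bench when out, 63 mm when fully in. It is pressed straight down
- green_box: grey push-button box with a green button on top, loose on the bench, about 0.5 kg: housing 64 x 64 mm, 43 mm high, with a dark steel collar 42 mm across up to 48 mm; origin at the centre of its underside, z up, x and y along its sides
- green_button (a joint): travel of the green button in m: 0 = out (at the start), 0.008 = fully in. It takes about 3 N to move, does not spring back and stays where it is left. Once it is fully in, its sprung cap gives up to 4 mm more (about 5 N rising to 11 N; this part springs back), then it is hard
- green_top (a point): centre of the top face of the green button's cap, flat and round, 34 mm across; it moves with the button: 71 mm above the bench when out, 63 mm when fully in. It is pressed straight down
- red_box: grey push-button box with a red button on top, loose on the bench, about 0.5 kg: housing 64 x 64 mm, 43 mm high, with a dark steel collar 42 mm across up to 48 mm; origin at the centre of its underside, z up, x and y along its sides
- red_button (a joint): travel of the red button in m: 0 = out (at the start), 0.008 = fully in. It takes about 3 N to move, does not spring back and stays where it is left. Once it is fully in, its sprung cap gives up to 4 mm more (about 5 N rising to 11 N; this part springs back), then it is hard
- red_top (a point): centre of the top face of the red button's cap, flat and round, 34 mm across; it moves with the button: 71 mm above the bench when out, 63 mm when fully in. It is pressed straight down
- round_stub: bystander: bright round steel bar stub standing on end, 22 mm across, 45 mm high; origin at the centre of its underside, z up
- glue_bottle: bystander: small brown bottle with a white cap, 36 mm across, 75 mm high; origin at the centre of its underside, z up
- hex_bolt: bystander: dark hexagon bolt standing on its head, 22 mm across, 52 mm high; origin at the centre of its underside, z up
- cutter: bystander: dark round side cutter lying flat, 48 mm across, 20 mm high; origin at the centre of its underside, z up
Not all that is in view belongs to the job. What is shaped like the blue_box but turquoise is not meant.

How it is judged:
By the outcome, as a careful person would: the job done as asked, in the order asked, and still so for the second after the job is handed in, with the robot touching nothing.
It also fails if it takes over 56 s, if anything falls off the work surface, if the arm or the gripper's body presses on something with over 40 N, if the wrist force passes 120 N, or if a joint passes its speed limit or range.

ROBOT

A 7-joint arm with a two-finger parallel gripper is mounted at the origin on a cart in front of the work surface, level with it; the furniture and walls round the work are solid. World frame = base frame: x ahead of the robot, y to its left, z up, the work surface at z = 0. Lengths are in mm, angles in rad, forces in N, time in s.
With the tool pointing down it reaches from about 425 to 825 mm from the base axis. Payload 3.6 kg.
Tool frame: the origin (TCP) lies on the centre line of the jaws, within the pads' length; the fingertips stand 25 mm ahead of it and the grasp point (between the pads) lies 6 mm ahead of it; z points along the fingers, x is the direction in which the jaws open and shut, and the axes are right-handed (so a half turn about z gives the same grasp; the last joint's range is limited). The gripper opens to 93 mm and grips with 3 to 60 N. Pads are 15 mm wide; open, the fingers measure 128 mm over their backs; the gripper's body (75 mm by 188 mm) begins 65 mm behind the grasp point.
Start: joints at [1.171, 0.615, -0.013, 1.423, 0.008, 1.103, -0.04], TCP at [236.755, -605.319, 243.64] pointing down, gripper open.
Joint ranges: [-3.12, 3.12], [-0.3, 2.06], [-1.34, 1.32], [0.26, 2.42], [-1.36, 4.5], [0.01, 1.98], [-2.84, 2.84]. Speed limits (rad/s): [2.79, 2.79, 3.14, 3.14, 3.14, 3.14, 3.14].

INTERFACE

Orientations are given as a 3x3 rotation matrix whose columns are the frame's x, y, z axes.
In Python, from rig import * gives the robot as it stands. The module is installed in compiled form; this text tells all that it offers.
- The arm moves only by the shell command python3 -m crank 'ROWS' [FORCE]. ROWS is JSON, a list of rows, each an object with "offset": the shift along the world's x, y, z in m, a list of three; "twist": the turn about the world's z in degrees; "gripper": the opening, from 0 (shut) to 1 (fully open). A call has 1 to 10 rows; each row shifts and turns the commanded pose from where the row before left it; what a row does not reach is not made up. A row lasts 1/12 s, in which the tool goes at most 41.7 mm and 7.16 degrees, less where a joint would pass 70% of its speed; a pose out of reach is approached as far as the arm can. A call is refused whole if a number of a shift passes 0.0417 or a number of a turn 7.16, either way. A call with a gripper value outside its range is refused whole. The fingers move at their own pace and stop on an object; FORCE is the grip in N (left out, the last holds). Time passes only in rows, so rows that do not move let the fingers close. It gives the time, the measured TCP pose, the force and the opening at its end, in the units of the state.
- read_state(): the state, without advancing time (a new reading comes with each control period).
- read_camera(name): name is "side" or "top"; returns a dict with "frame" (420x560x3 uint8, red, green, blue), "depth" (420x560 float32, mm along the optical axis (not along the pixel's ray), 0 where there is no reading), "fovy" (degrees; the focal length in pixels is half the picture's height over the tangent of half this angle, whatever the lens; pixels are square), "cx", "cy" (the principal point, pixels), "view" (4x4, takes a point from world to camera coordinates). Camera axes: x right, y down, z forward; pixel columns grow to the right and rows downward; lengths in mm; the calibration is good to about 2 mm. A picture is of the moment at which its call begins.
- sign_off(): hands the job in, once; it reports no verdict.
The state is a dict: "time_s": time; "joints": joint angles; "qvel": joint speeds; "tau": joint torques, N m; "tool_pos": TCP position; "eef_rot": TCP orientation; "ft_force": force on the tool from outside, world axes, zero at the start; "ft_torque": the same for the moment, N m; "finger_gap": finger opening in mm.
Only numpy, scipy, OpenCV 4.12 (cv2) and the standard library are available. Lean on these libraries where they do the work, as an engineer would, in place of code of your own. Each camera call takes 0.05 s, during which the arm holds its last target.

## Working session

There is one attempt and no reset: what is moved stays moved. The work goes in short steps, Python scripts to look and compute and a shell command to move; the robot and the scene stay as the last step left them, time stands still between calls to the robot, and variables do not carry over. Pictures are saved under pics/ and viewed, and the job is handed in when it is done.

```bash
mkdir -p pics
python3 - <<'E'
from rig import *
import cv2,numpy as np
s=read_state(); print({k:np.round(s[k],3).tolist() for k in s})
for n in("top","side"):
    c=read_camera(n); cv2.imwrite(f"pics/{n}0.png",c["frame"][:,:,::-1]); print(n,c["fovy"],c["cx"],c["cy"],np.round(c["view"],3).tolist(), (c["depth"]>0).mean())
    np.savez(f"{n}0.npz",**c)
E
```

```text
{'time_s': 0.0, 'joints': [1.171, 0.616, -0.013, 1.425, 0.008, 1.103, -0.04], 'qvel': [-0.0, -0.0, -0.0, -0.002, -0.001, 0.0, -0.001], 'tau': [-0.0, -45.894, 0.209, -16.574, -0.061, 0.02, 0.0], 'tool_pos': [236.504, -604.689, 242.522], 'eef_rot': [[0.364, -0.931, -0.001], [-0.931, -0.364, 0.002], [-0.002, 0.0, -1.0]], 'ft_force': [-0.273, -0.318, 0.149], 'ft_torque': [0.04, -0.043, -0.005], 'finger_gap': 92.975}
top 55.48289600653549 276.1220529849427 206.36169746555905 [[0.027, -1.0, -0.01, 108.173], [-0.986, -0.025, -0.165, 550.905], [0.165, 0.014, -0.986, 864.454], [0.0, 0.0, 0.0, 1.0]] 0.9959481292517007
side 54.93828142958148 278.8953139551076 213.56024451722885 [[0.844, -0.536, 0.013, -385.643], [-0.211, -0.355, -0.91, 232.647], [0.493, 0.766, -0.413, 539.157], [0.0, 0.0, 0.0, 1.0]] 0.9962159863945578
```

View pics/top0.png

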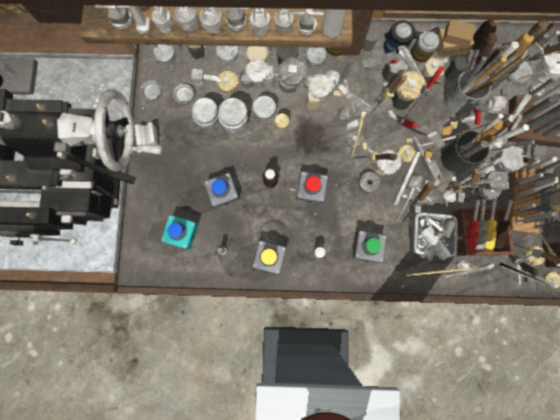

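View pics/side0.png

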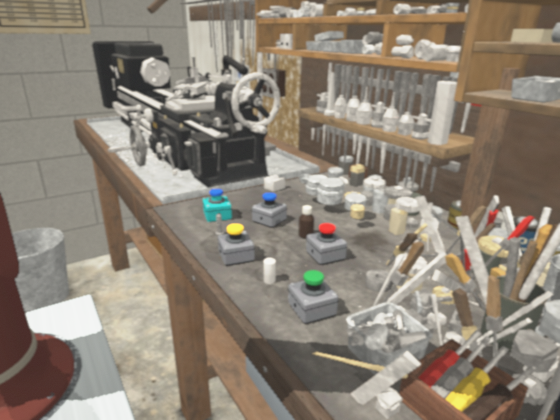

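The top view shows the blue button on a grey box at (219,187), the turquoise decoy at (176,231), yellow at (269,257), green at (373,246) and red at (313,184). The side view agrees.

```bash
cat > h.py <<'E'
import numpy as np,cv2
def f(c): return 210/np.tan(np.radians(float(c["fovy"]))/2)
def ray(c,u,v):
    V=c["view"];R=V[:3,:3];o=-R.T@V[:3,3]
    d=R.T@np.array([(u-c["cx"])/f(c),(v-c["cy"])/f(c),1]);return o,d
def plane(c,u,v,z):
    o,d=ray(c,u,v);return o+d*(z-o[2])/d[2]
def dep(c,u,v):
    o,d=ray(c,u,v);return o+d*c["depth"][int(round(v)),int(round(u))]
H={"blue":(105,128),"yellow":(25,35),"green":(50,75),"red":(0,5)}
def blobs(c,col):
    h=cv2.cvtColor(c["frame"],cv2.COLOR_RGB2HSV);lo,hi=H[col]
    m=cv2.inRange(h,(lo,150,60),(hi,255,255))
    n,l,st,ce=cv2.connectedComponentsWithStats(m)
    return [(st[i,4],ce[i],l==i) for i in range(1,n) if 60<st[i,4]<700]
E
python3 - <<'E'
from h import *
for n in("top","side"):
    c=dict(np.load(f"{n}0.npz"))
    for col in H:
        for a,ce,m in blobs(c,col):
            # points by depth in mask
            P=np.array([dep(c,u,v) for v,u in np.argwhere(m)]); t=P[P[:,2]>66]
            print(n,col,a,ce.round(1),"plane71",plane(c,*ce,71).round(1),"depth med",np.median(P,0).round(1), "top ctr",len(t) and ((t.max(0)+t.min(0))/2).round(1), len(t) and (np.ptp(t,0)).round())
E
```

```text
top blue 172 [218.9 186.4] plane71 [585.8 251.6  71. ] depth med [586.4 251.5  70.7] top ctr [499.6 188.5 505.4] [203. 158. 878.]
top blue 180 [174.9 229.9] plane71 [485.5 343.7  71. ] depth med [485.5 343.4  70.3] top ctr [449.5 234.4 505.4] [103. 250. 878.]
top green 131 [372.8 244.8] plane71 [464.2 -90.5  71. ] depth med [463.9 -90.8  71.1] top ctr [463.9 -90.9  71.6] [26. 26.  7.]
top red 103 [434.5  77. ] plane71 [ 859.2 -239.3   71. ] depth med [ 831.6 -218.5  121.4] top ctr [ 832.6 -220.4  120.4] [28. 21. 45.]
top red 68 [409.5 123.6] plane71 [ 743.5 -177.9   71. ] depth med [ 745.9 -179.3   65.1] top ctr [ 739.5 -183.2   77.2] [16. 11. 19.]
top red 179 [312.8 183.2] plane71 [598.4  41.6  71. ] depth med [598.5  41.2  70.8] top ctr [597.9  41.3  70.6] [31. 31.  9.]
top red 302 [472.1 235.1] plane71 [ 491.2 -306.9   71. ] depth med [ 493.8 -317.    49.1] top ctr 0 0
side blue 61 [215.8 192.3] plane71 [482.3 334.2  71. ] depth med [483.6 336.7  70.4] top ctr [484.5 341.8  69.7] [29. 29.  7.]
side blue 83 [268.9 196.4] plane71 [582.1 244.2  71. ] depth med [583.3 245.9  70.8] top
[... 237 characters left out ...]
ed [ 480.7 -361.1   43.4] top ctr 0 0
side green 176 [313.1 277.4] plane71 [461.  -96.4  71. ] depth med [461.1 -96.6  71.2] top ctr [462.9 -94.   69.7] [29. 29.  7.]
side red 61 [492.1 215.7] plane71 [ 949.9 -105.5   71. ] depth med [ 880.7 -141.3  102.1] top ctr [ 882.8 -140.9   98.8] [17. 11. 31.]
side red 178 [521.3 226.8] plane71 [ 950.1 -170.3   71. ] depth med [ 833.4 -221.3  121.9] top ctr [ 530.8 -357.9  255.5] [844. 358. 369.]
side red 137 [326.7 228.3] plane71 [593.9  34.5  71. ] depth med [594.9  36.6  71. ] top ctr [598.4  39.8  69.6] [31. 30.  7.]
side red 554 [438.5 367.4] plane71 [ 473.4 -332.3   71. ] depth med [ 492.3 -321.3   51.1] top ctr [ 109.  -536.9  439.8] [0. 0. 0.]
```

Run:
```python
from h import *
c=dict(np.load("top0.npz"))
cv2.imwrite("pics/topz.png",cv2.resize(c["frame"][140:290,130:420,::-1],None,fx=2.7,fy=2.7,interpolation=cv2.INTER_CUBIC))
# obstacles: height map of points >10mm in the work region
v,u=np.mgrid[140:290,130:420]
V=c["view"];R=V[:3,:3];o=-R.T@V[:3,3]
d=np.stack([(u-c["cx"])/f(c),(v-c["cy"])/f(c),np.ones(u.shape)],-1)@R
P=o+d*c["depth"][140:290,130:420][...,None]
m=((P[...,2]>12)&(P[...,2]<300)).astype(np.uint8)
n,l,st,ce=cv2.connectedComponentsWithStats(m)
for i in range(1,n):
    if st[i,4]>15:
        q=P[l==i];print(ce[i]+[130,140],st[i,4],q.min(0).round(),q.max(0).round())
```

```text
[145.52727273 146.93246753] 385 [604. 340.  16.] [709. 460. 218.]
[354.16       143.42666667] 75 [686. -81.  12.] [722. -42.  40.]
[410.27692308 179.34792899] 845 [ 528. -214.   12.] [ 725. -157.  114.]
[384.11437403 160.92735703] 647 [ 629. -169.   12.] [695. -64. 117.]
[270.23555556 177.85333333] 225 [600. 122.  12.] [635. 155.  78.]
[312.08219178 187.29140722] 803 [563.   6.  12.] [634.  75.  75.]
[221.51042945 190.2797546 ] 815 [545. 212.  12.] [627. 290.  74.]
[369.64935065 181.87012987] 308 [ 593. -122.   12.] [641. -73.  25.]
[132.25531915 179.34042553] 47 [561. 393. 189.] [575. 405. 206.]
[179.35529412 231.88117647] 850 [448. 307.  12.] [523. 383.  74.]
[415.14344262 235.20901639] 244 [ 450. -210.   12.] [ 538. -187.   59.]
[369.52661382 246.50169875] 883 [ 429. -127.   12.] [500. -57.  75.]
[269.26625767 257.02944785] 815 [396.  98.  22.] [471. 173.  75.]
[220.8125 250.    ] 32 [441. 240.  12.] [452. 250.  54.]
[319.26744186 252.20930233] 86 [437.  12.  13.] [458.  32.  49.]
```

View pics/topz.png

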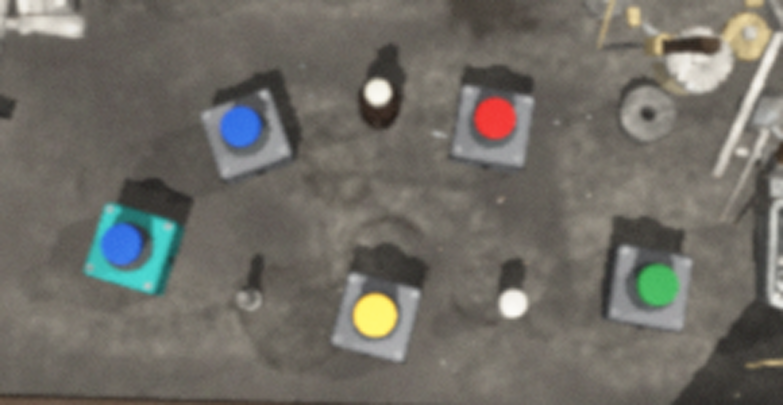

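Run:
```python
from h import *
G={}
for n in("top","side"):
    c=dict(np.load(f"{n}0.npz"))
    v,u=np.mgrid[0:420,0:560];V=c["view"];R=V[:3,:3];o=-R.T@V[:3,3]
    P=o+(np.stack([(u-c["cx"])/f(c),(v-c["cy"])/f(c),np.ones(u.shape)],-1)@R)*c["depth"][...,None]
    P=P[c["depth"]>0]
    for y in range(-700,450,100):
        r=[]
        for x in range(200,800,100):
            q=P[(P[:,0]>=x)&(P[:,0]<x+100)&(P[:,1]>=y)&(P[:,1]<y+100)&(P[:,2]<450)]
            r.append(int(np.percentile(q[:,2],99.5)) if len(q)>20 else None)
        print(n,y,r)
```

```text
top -700 [-887, None, None, None, None, None]
top -600 [-887, 21, 59, 39, 30, 92]
top -500 [-888, 76, 122, 154, 114, 171]
top -400 [-888, 4, 105, 75, 230, 218]
top -300 [-888, 7, 72, 96, 175, 211]
top -200 [-888, 4, 72, 144, 166, 110]
top -100 [-889, 3, 73, 20, 73, 125]
top 0 [-889, 3, 47, 72, 72, 73]
top 100 [-890, 39, 73, 4, 75, 80]
top 200 [-887, 3, 51, 73, 49, 83]
top 300 [-888, 2, 72, 303, 326, 71]
top 400 [-888, 18, 22, 325, 340, 296]
side -700 [None, None, None, None, None, None]
side -600 [344, None, None, None, None, None]
side -500 [None, None, 109, 128, 15, None]
side -400 [None, None, 105, 75, 202, 218]
side -300 [None, 4, 71, 94, 174, 217]
side -200 [None, 1, 71, 144, 165, 118]
side -100 [None, 1, 72, 20, 70, 126]
side 0 [None, 1, 46, 71, 72, 74]
side 100 [None, 40, 72, 2, 75, 78]
side 200 [None, 2, 53, 72, 67, 82]
side 300 [None, 1, 72, 304, 332, 70]
side 400 [None, 20, 23, 320, 339, 292]
```

```bash
python3 -m crank '[{"offset":[0.015,0.035,0.01],"twist":7,"gripper":0},{"offset":[0.015,0.038,0],"twist":7,"gripper":0},{"offset":[0.015,0.038,0],"twist":7,"gripper":0},{"offset":[0.015,0.038,0],"twist":7,"gripper":0}]' 20
```

```text
time_s: 0.43
tool_pos: [297.0, -454.4, 253.2]
eef_rot: [[0.762, -0.647, -0.0], [-0.647, -0.762, 0.001], [-0.001, -0.0, -1.0]]
ft_force: [0.8, 0.9, 0.0]
finger_gap: 70.7
```

```bash
python3 -m crank '[{"offset":[0.018,0.036,0],"twist":6.7,"gripper":0},{"offset":[0.018,0.036,0],"twist":6.7,"gripper":0},{"offset":[0.018,0.036,0],"twist":6.7,"gripper":0},{"offset":[0.018,0.036,0],"twist":6.7,"gripper":0},{"offset":[0.015,0.038,0],"twist":6.7,"gripper":0},{"offset":[0.015,0.038,0],"twist":6.7,"gripper":0},{"offset":[0.015,0.038,0],"gripper":0},{"offset":[0.015,0.038,0],"gripper":0},{"offset":[0.015,0.038,0],"gripper":0}]' 20
```

```text
$[6]: bad value
```

```bash
python3 -m crank '[{"offset":[0.018,0.036,0],"twist":6.7,"gripper":0},{"offset":[0.018,0.036,0],"twist":6.7,"gripper":0},{"offset":[0.018,0.036,0],"twist":6.7,"gripper":0},{"offset":[0.018,0.036,0],"twist":6.7,"gripper":0},{"offset":[0.015,0.038,0],"twist":6.7,"gripper":0},{"offset":[0.015,0.038,0],"twist":6.7,"gripper":0},{"offset":[0.015,0.038,0],"twist":0,"gripper":0},{"offset":[0.015,0.038,0],"twist":0,"gripper":0},{"offset":[0.015,0.038,0],"twist":0,"gripper":0}]' 20
```

```text
time_s: 1.18
tool_pos: [443.7, -120.6, 253.5]
eef_rot: [[1.0, -0.008, -0.001], [-0.008, -1.0, -0.0], [-0.001, 0.0, -1.0]]
ft_force: [0.4, -0.3, -0.5]
finger_gap: 11.0
```

```bash
python3 -m crank '[{"offset":[0.014,0.037,0],"twist":0,"gripper":0},{"offset":[0.014,0.037,0],"twist":0,"gripper":0},{"offset":[0.014,0.037,0],"twist":0,"gripper":0},{"offset":[0.014,0.037,0],"twist":0,"gripper":0},{"offset":[0.014,0.037,0],"twist":0,"gripper":0},{"offset":[0.014,0.037,0],"twist":0,"gripper":0},{"offset":[0.014,0.037,0],"twist":0,"gripper":0},{"offset":[0.014,0.037,0],"twist":0,"gripper":0},{"offset":[0.014,0.037,0],"twist":0,"gripper":0},{"offset":[0,0,0],"twist":0,"gripper":0}]' 20
```

```text
time_s: 2.02
tool_pos: [569.1, 221.0, 252.9]
eef_rot: [[1.0, 0.004, -0.001], [0.004, -1.0, 0.009], [-0.001, -0.009, -1.0]]
ft_force: [-0.3, 1.4, -0.2]
finger_gap: 0.6
```

```bash
python3 -m crank '[{"offset":[0.015,0.037,-0.01],"twist":0,"gripper":0},{"offset":[0,0,-0.03],"twist":0,"gripper":0},{"offset":[0,0,-0.03],"twist":0,"gripper":0},{"offset":[0,0,-0.03],"twist":0,"gripper":0},{"offset":[0,0,-0.025],"twist":0,"gripper":0},{"offset":[0,0,-0.01],"twist":0,"gripper":0},{"offset":[0,0,0],"twist":0,"gripper":0},{"offset":[0,0,0],"twist":0,"gripper":0}]'
python3 - <<'E'
from rig import *
import cv2,numpy as np
for n in("top","side"):
    c=read_camera(n); cv2.imwrite(f"pics/{n}1.png",cv2.resize(c["frame"][140:280,150:420,::-1],None,fx=2.9,fy=2.9))
s=read_state();print(s["tool_pos"],s["ft_force"])
E
```

```text
time_s: 2.68
tool_pos: [585.0, 247.7, 119.0]
eef_rot: [[1.0, -0.008, -0.0], [-0.008, -1.0, 0.0], [-0.0, -0.0, -1.0]]
ft_force: [-0.3, 0.2, 0.9]
finger_gap: 0.7
[585.91519446 248.39894007 120.63541113] [ 0.46522954 -0.06313521 -0.64515754]
```

View pics/side1.png

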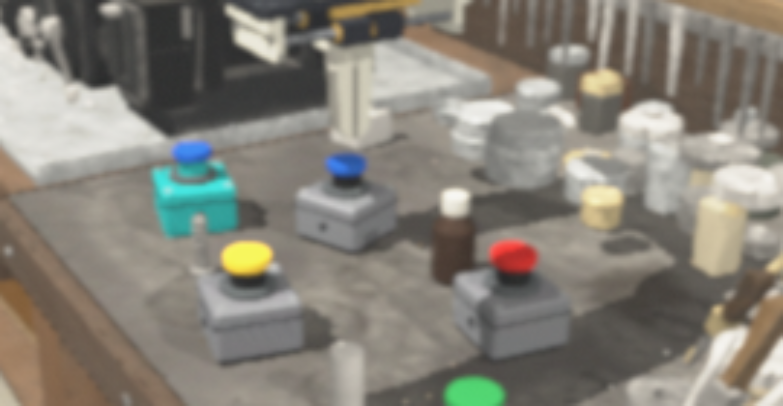

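The side view shows the closed fingertips at about (355,140), just above the grey box's blue button at (347,162). I'll correct y by +3 mm and then go down.

```bash
python3 -m crank '[{"offset":[0,0.003,-0.01],"twist":0,"gripper":0},{"offset":[0,0,-0.01],"twist":0,"gripper":0},{"offset":[0,0,-0.004],"twist":0,"gripper":0},{"offset":[0,0,-0.003],"twist":0,"gripper":0},{"offset":[0,0,0],"twist":0,"gripper":0}]'; python3 -m crank '[{"offset":[0,0,-0.002],"twist":0,"gripper":0},{"offset":[0,0,-0.002],"twist":0,"gripper":0},{"offset":[0,0,0],"twist":0,"gripper":0}]'
```

```text
time_s: 3.2
tool_pos: [584.6, 250.8, 91.1]
eef_rot: [[1.0, -0.007, -0.001], [-0.007, -1.0, -0.0], [-0.001, 0.0, -1.0]]
ft_force: [0.8, 0.3, -1.1]
finger_gap: 0.4
time_s: 3.45
tool_pos: [584.7, 250.7, 88.0]
eef_rot: [[1.0, -0.008, -0.0], [-0.008, -1.0, -0.0], [-0.0, 0.0, -1.0]]
ft_force: [-1.2, -0.3, 6.2]
finger_gap: 0.6
```

```bash
python3 -m crank '[{"offset":[0,0,-0.001],"twist":0,"gripper":0},{"offset":[0,0,0],"twist":0,"gripper":0}]'; python3 -m crank '[{"offset":[0,0,-0.001],"twist":0,"gripper":0},{"offset":[0,0,0],"twist":0,"gripper":0}]'
```

```text
time_s: 3.62
tool_pos: [584.7, 250.7, 87.5]
eef_rot: [[1.0, -0.008, 0.0], [-0.008, -1.0, -0.0], [0.0, 0.0, -1.0]]
ft_force: [-1.7, -0.1, 6.0]
finger_gap: 1.0
time_s: 3.78
tool_pos: [584.7, 250.7, 86.7]
eef_rot: [[1.0, -0.008, 0.0], [-0.008, -1.0, -0.0], [0.0, 0.0, -1.0]]
ft_force: [-2.0, -0.4, 8.5]
finger_gap: 0.6
```

```bash
python3 -m crank '[{"offset":[0,0,0.02],"twist":0,"gripper":0},{"offset":[0,0,0.035],"twist":0,"gripper":0},{"offset":[0,0,0.035],"twist":0,"gripper":0},{"offset":[-0.03,-0.023,0],"twist":0,"gripper":0},{"offset":[-0.03,-0.023,0],"twist":0,"gripper":0},{"offset":[-0.03,-0.023,0],"twist":0,"gripper":0},{"offset":[-0.03,-0.023,0],"twist":0,"gripper":0},{"offset":[-0.03,-0.023,0],"twist":0,"gripper":0},{"offset":[0,0,0],"twist":0,"gripper":0}]'
cat > look.py <<'E'
from rig import *
from h import *
import sys
k=sys.argv[1]
for n in("top","side"):
    c=read_camera(n); cv2.imwrite(f"pics/{n}{k}.png",cv2.resize(c["frame"][140:320,150:420,::-1],None,fx=2.9,fy=2.9))
    for col in H:
        for a,ce,m in blobs(c,col):
            P=np.array([dep(c,u,v) for v,u in np.argwhere(m)]); t=P[P[:,2]<75]
            if len(t)<40 or not(-200<t[:,1].mean()<400 and t[:,0].mean()<620):continue
            q=t[t[:,2]>np.percentile(t[:,2],85)-4]
            print(n,col,ce.round(1),"ctr",((q.max(0)+q.min(0))/2).round(1)[:2],"z med",np.median(t[:,2]).round(1))
s=read_state();print(s["time_s"],s["tool_pos"].round(1) if hasattr(s["tool_pos"],'round') else s["tool_pos"],s["ft_force"])
E
python3 look.py 2
```

```text
time_s: 4.53
tool_pos: [426.0, 128.9, 173.9]
eef_rot: [[1.0, -0.01, -0.012], [-0.01, -1.0, -0.01], [-0.012, 0.01, -1.0]]
ft_force: [-0.5, -0.8, -0.2]
finger_gap: 0.5
top blue [219.4 187.2] ctr [586.5 251.6] z med 62.6
top blue [174.9 229.9] ctr [485.5 343.9] z med 70.3
top green [372.9 244.3] ctr [463.9 -89.8] z med 71.0
top red [312.7 183.2] ctr [598.2  41.2] z med 70.4
side blue [215.8 192.3] ctr [485.  340.9] z med 70.7
side blue [269.  199.4] ctr [586.3 250.4] z med 62.9
side yellow [234.5 228.2] ctr [433.7 134.9] z med 71.2
side green [314.1 278.8] ctr [461.9 -98.9] z med 71.0
side red [326.8 228.3] ctr [598.6  40.4] z med 70.8
4.6333 [433.9 134.3 175.7] [0.81174633 0.74585711 0.25881849]
```

View pics/side2.png

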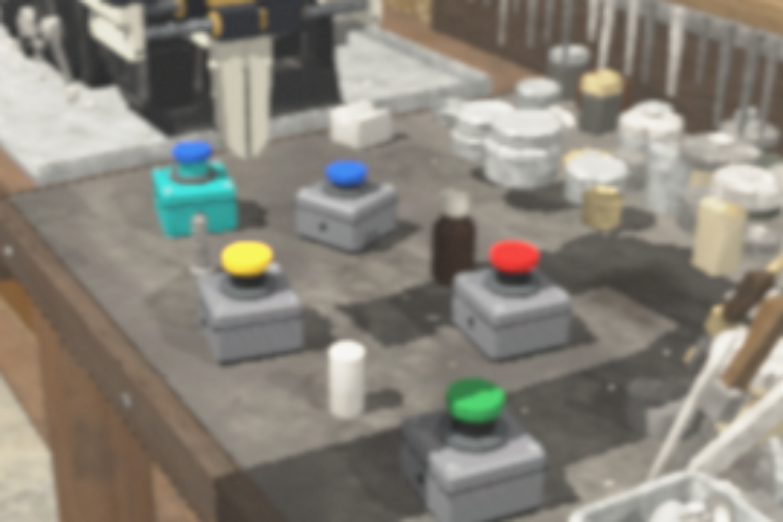

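The blue cap now measures z≈62.7 in both views, which is fully in, and its box has not moved. The fingertips are over the yellow button, so I'll press it next.

```bash
python3 -m crank '[{"offset":[0,0.0005,-0.03],"twist":0,"gripper":0},{"offset":[0,0,-0.03],"twist":0,"gripper":0},{"offset":[0,0,-0.014],"twist":0,"gripper":0},{"offset":[0,0,-0.005],"twist":0,"gripper":0},{"offset":[0,0,-0.003],"twist":0,"gripper":0},{"offset":[0,0,0],"twist":0,"gripper":0}]'; python3 -m crank '[{"offset":[0,0,-0.003],"twist":0,"gripper":0},{"offset":[0,0,-0.002],"twist":0,"gripper":0},{"offset":[0,0,0],"twist":0,"gripper":0}]'
```

```text
time_s: 5.13
tool_pos: [435.6, 137.0, 93.6]
eef_rot: [[1.0, -0.007, 0.001], [-0.007, -1.0, 0.001], [0.001, -0.001, -1.0]]
ft_force: [0.6, 0.3, 0.1]
finger_gap: 0.5
time_s: 5.38
tool_pos: [436.0, 137.0, 89.3]
eef_rot: [[1.0, -0.008, 0.003], [-0.008, -1.0, 0.002], [0.003, -0.002, -1.0]]
ft_force: [1.0, 0.8, 1.1]
finger_gap: 0.3
```

```bash
python3 -m crank '[{"offset":[0,0,-0.0015],"twist":0,"gripper":0},{"offset":[0,0,0],"twist":0,"gripper":0}]'; python3 -m crank '[{"offset":[0,0,-0.001],"twist":0,"gripper":0},{"offset":[0,0,0],"twist":0,"gripper":0}]'
```

```text
time_s: 5.55
tool_pos: [436.0, 136.9, 87.9]
eef_rot: [[1.0, -0.008, 0.003], [-0.008, -1.0, 0.002], [0.003, -0.002, -1.0]]
ft_force: [0.9, 0.9, 5.1]
finger_gap: 0.5
time_s: 5.72
tool_pos: [436.1, 136.9, 87.1]
eef_rot: [[1.0, -0.008, 0.003], [-0.008, -1.0, 0.002], [0.003, -0.002, -1.0]]
ft_force: [0.1, 0.6, 7.5]
finger_gap: 0.2
```

```bash
python3 -m crank '[{"offset":[0,0,0.02],"twist":0,"gripper":0},{"offset":[0,0,0.035],"twist":0,"gripper":0},{"offset":[0,0,0.035],"twist":0,"gripper":0},{"offset":[0.012,-0.038,0],"twist":0,"gripper":0},{"offset":[0.01,-0.038,0],"twist":0,"gripper":0},{"offset":[0.005,-0.038,0],"twist":0,"gripper":0},{"offset":[0,-0.038,0],"twist":0,"gripper":0},{"offset":[0,-0.038,0],"twist":0,"gripper":0},{"offset":[0,-0.038,0],"twist":0,"gripper":0},{"offset":[0,0,0],"twist":0,"gripper":0}]'
python3 look.py 3
```

```text
time_s: 6.55
tool_pos: [460.1, -101.8, 175.3]
eef_rot: [[1.0, -0.023, -0.003], [-0.023, -1.0, -0.006], [-0.003, 0.006, -1.0]]
ft_force: [-0.9, 0.1, -0.5]
finger_gap: 0.7
top blue [219.4 187.2] ctr [585.2 251.5] z med 62.6
top blue [174.9 229.9] ctr [485.5 344. ] z med 70.4
top green [372.8 245.1] ctr [463.7 -90.2] z med 71.2
top red [312.7 183.2] ctr [598.2  41.1] z med 70.6
side blue [268.7 199.5] ctr [584.1 249.5] z med 62.7
side yellow [234.4 231.7] ctr [432.7 134.3] z med 63.2
6.65 [460.9 -93.9 175.8] [-0.43019757  0.5207778   0.50555508]
```

View pics/side3.png

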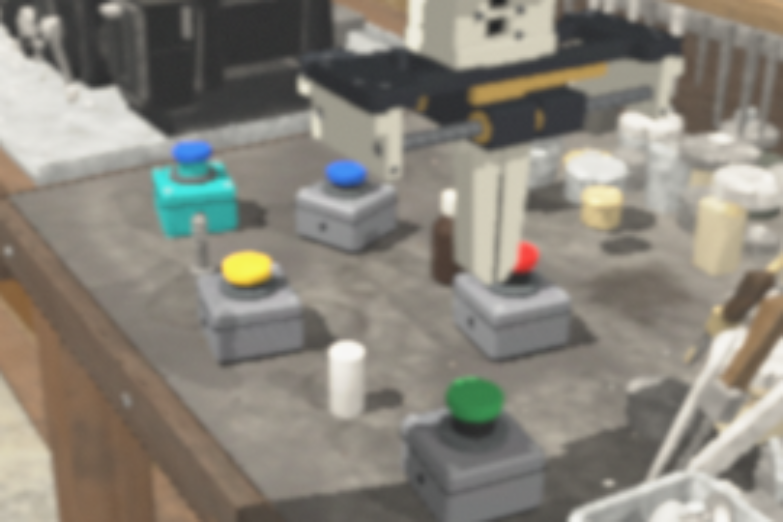

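Yellow went from 71.2 to 63.2, exactly 8 mm, so it is fully in. The fingertips are above green. I'll nudge by (+2,+2) mm and press.

```bash
python3 -m crank '[{"offset":[0.002,0.002,-0.03],"twist":0,"gripper":0},{"offset":[0,0,-0.03],"twist":0,"gripper":0},{"offset":[0,0,-0.014],"twist":0,"gripper":0},{"offset":[0,0,-0.005],"twist":0,"gripper":0},{"offset":[0,0,-0.003],"twist":0,"gripper":0},{"offset":[0,0,0],"twist":0,"gripper":0}]'; python3 -m crank '[{"offset":[0,0,-0.003],"twist":0,"gripper":0},{"offset":[0,0,-0.003],"twist":0,"gripper":0},{"offset":[0,0,0],"twist":0,"gripper":0}]'; python3 -m crank '[{"offset":[0,0,-0.001],"twist":0,"gripper":0},{"offset":[0,0,0],"twist":0,"gripper":0}]'
```

```text
time_s: 7.15
tool_pos: [463.8, -88.4, 94.3]
eef_rot: [[1.0, -0.005, -0.0], [-0.005, -1.0, 0.001], [-0.0, -0.001, -1.0]]
ft_force: [0.4, 0.1, 0.4]
finger_gap: 0.5
time_s: 7.4
tool_pos: [464.8, -89.3, 88.7]
eef_rot: [[1.0, -0.007, 0.003], [-0.007, -1.0, 0.0], [0.003, -0.0, -1.0]]
ft_force: [-0.2, 0.8, 0.5]
finger_gap: 0.6
time_s: 7.57
tool_pos: [464.8, -89.4, 87.9]
eef_rot: [[1.0, -0.007, 0.003], [-0.007, -1.0, 0.0], [0.003, -0.0, -1.0]]
ft_force: [0.1, 2.3, 5.8]
finger_gap: 0.4
```

```bash
python3 -m crank '[{"offset":[0,0,-0.001],"twist":0,"gripper":0},{"offset":[0,0,0],"twist":0,"gripper":0}]'; python3 -m crank '[{"offset":[0,0,0.02],"twist":0,"gripper":0},{"offset":[0,0,0.035],"twist":0,"gripper":0},{"offset":[0,0,0.035],"twist":0,"gripper":0},{"offset":[0,0,0.035],"twist":0,"gripper":0},{"offset":[0,0,0.035],"twist":0,"gripper":0},{"offset":[0,0,0],"twist":0,"gripper":0},{"offset":[0,0,0],"twist":0,"gripper":0},{"offset":[0,0,0],"twist":0,"gripper":0}]'
python3 look.py 4
```

```text
time_s: 7.73
tool_pos: [464.9, -89.4, 87.0]
eef_rot: [[1.0, -0.007, 0.003], [-0.007, -1.0, 0.0], [0.003, -0.0, -1.0]]
ft_force: [-0.2, 1.9, 7.4]
finger_gap: -0.1
time_s: 8.4
tool_pos: [463.0, -90.5, 245.5]
eef_rot: [[1.0, -0.009, -0.001], [-0.009, -1.0, -0.001], [-0.001, 0.001, -1.0]]
ft_force: [-0.1, -0.3, 0.0]
finger_gap: 0.5
top blue [219.4 187.2] ctr [586.3 251.6] z med 62.7
top blue [174.9 229.9] ctr [485.5 343.8] z med 70.5
top green [372.2 244.9] ctr [464.3 -90.3] z med 63.1
top red [312.7 183.3] ctr [597.9  41. ] z med 70.4
side blue [269.  199.4] ctr [585.5 249.8] z med 62.9
side yellow [234.4 231.8] ctr [433.5 134. ] z med 63.1
side red [326.7 228.3] ctr [598.9  39.6] z med 71.0
8.5 [462.6 -90.2 244.6] [ 0.65618263  0.68052685 -0.16206787]
```

View pics/side4.png

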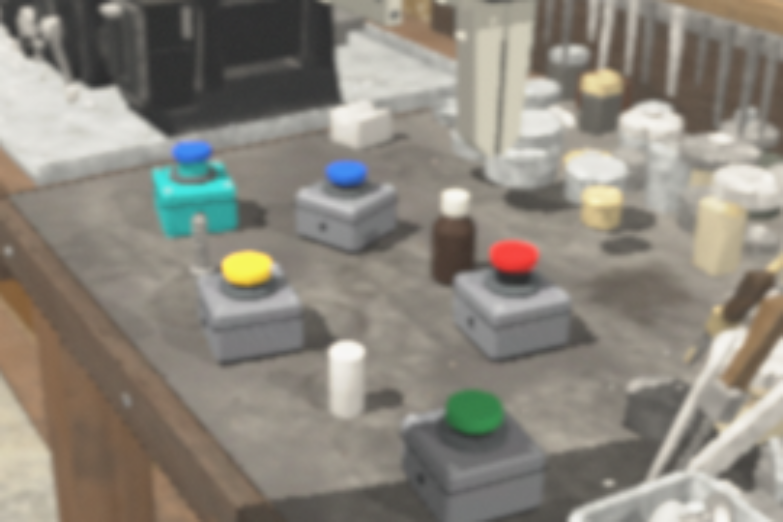

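All three caps are at about 63 mm, red and the turquoise decoy are still at about 71 mm, nothing has moved, and the arm is clear.

```bash
python3 -c "
from rig import *
print(sign_off())"
```

```text
the job is handed in; nothing more can be done
None
```

I pressed blue (the one on the grey box), then yellow, then green with the closed fingertips, and handed the job in at about 8.5 s. Each press ended at about 7–9 N, past the roughly 5 N at which the sprung cap starts to give.

- **Buttons:** my last camera check, with the arm lifted clear, put the caps at 62.7–62.9 mm (blue), 63.1 mm (yellow) and 63.1 mm (green), against 63 mm for fully in. For yellow the height came from the side view only. For green it came from the top view only, because the other camera's colour mask missed it.
- **Left alone:** red still measured 70.4–71.0 mm and the turquoise box's button 70.5 mm, both out. The caps' positions agreed with the first pictures to about 2 mm, within measurement scatter, so no box shifted. The things standing between the boxes look unmoved in the side picture; I did not measure them again.
- **Failed along the way:** one move call was refused for a missing twist value and I resent it; the arm did not move on the refused call. No other check failed.

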